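# Prise the tight lid off the kitchen canister and hold it up level

### The job

The wooden lid of the white canister is stuck tight: prise it loose with the lid lifter, its flat steel foot under the lid's overhanging edge, without touching the lid with the hand while it is still fully down. Then put the lifter back down on the counter, take the lid by its brass knob, lift it straight up about 10 cm clear of the canister, keeping it level, and finish while holding it there, still and level above the canister; leave the other things on the island where they are.

Things in the scene. Friction and masses are not known exactly. Their poses are not given: they have to be found in the camera images.
- canister: White ceramic storage canister with dark contents, a straight upright cylinder 96 mm across and 115 mm tall, fixed to the counter. Origin at the centre of its underside, z up. Inside its mouth four sprung steel balls grip the lid.
- mouth (a point): Centre of the canister's mouth, level with its rim, 115 mm above the counter. Pressing up under the lid's edge with some 4 to 8 N makes the lid spring past the balls; raise that edge 10 to 15 mm. Lowered again, the lid rests loosely on the balls, the prised side about 10 mm high; the far side may still be down (a slope of up to 0.15 rad).
- lid: Press-in lid, 150 to 220 g: mid-brown wooden disc 120 mm across, 9 mm thick, overhanging the canister's wall by 12 mm all round (any side may be prised), with a white and black plug, at most 83 mm across, reaching 12 mm down into the mouth. Origin at the centre of the disc's underside, which lies on the canister's rim when fully down; z up through the knob.
- lid_knob (a point): Point to grip on the lid's upright brass knob (a plain cylinder 24 mm in diameter, standing from 9 to 45 mm above the lid's origin, on the lid's axis); this point is 30 mm above the lid's origin. Flat finger pads square the knob up in the plane they close in: closing along the slope of an askew lid levels it. A few newtons free the rest of the plug.
- lifter: Lid lifter, 140 g: flat steel foot 4 mm thick, 34 mm wide (y), from 25 mm behind (-x) to 55 mm ahead (+x) of the origin; upright dark wooden handle 24 (x) by 28 mm (y), 4 to 86 mm above the origin, a brass disc on top (88 mm in all). Stands on the counter. Origin on the foot's underside below the handle's middle; x points to the prising end, z up.
- lifter_tip (a point): Middle of the foot's prising end, at half its thickness: 55 mm ahead (+x) of the lifter's origin and 2 mm above its underside. Pinching the handle front to back (fingers closing along its x) with some 50 N resists the prising moment best.
- mill_copper: Bystander: copper pepper mill, 54 mm across, 165 mm tall, on the wooden board. Origin at the centre of its underside.
- mill_wood: Bystander: dark wooden mill of the same shape, on the wooden board. Origin at the centre of its underside.
- bowl: Bystander: white bowl of fruit, 190 mm across, 55 mm tall (fruit to about 75 mm), on the round cork mat. Origin at the centre of its underside.
- tumbler_a: Bystander: light wooden tumbler, 64 mm across, 85 mm tall, on the counter. Origin at the centre of its underside.
- tumbler_b: Bystander: a second tumbler like it. Origin at the centre of its underside.

How it is judged:
By the outcome, as a careful person would: the job done as asked, in the order asked, and still so for the second after the job is handed in, while the arm keeps its last pose, push and grip.
It also fails if it takes over 67 s, if anything falls off the work surface, if the arm or the gripper's body presses on something with over 40 N, if the wrist force passes 120 N, or if a joint passes its speed limit or range.

### The arm

A 6-joint arm with a two-finger parallel gripper is mounted at the origin on the work surface. World frame = base frame: x ahead of the robot, y to its left, z up, the work surface at z = 0. Lengths are in m, angles in rad, forces in N, time in s.
With the tool pointing down it reaches from about 0.275 to 0.775 m from the base axis. Payload 14.6 kg.
Tool frame: the origin (TCP) lies midway between the tips of the shut fingers; the grasp point (between the pads) lies robot.grasp_offset behind it (robot.grasp_offset is the distance from the TCP to the grasp point, in m); z points along the fingers, y is the line along which they close (so a half turn about z gives the same grasp; the last joint's range is limited). The gripper opens to 85 mm and grips with 20 to 120 N. Pads are 22 mm wide; open, the fingers measure 114 mm over their backs; the gripper's body (76 mm by 85 mm) begins 54 mm behind the grasp point. The pads swing forward as they close: fully open they stand 13 mm farther back than shut.
Start: joints at [1.16, 0.263, -0.048, 1.259, 0, 1.415], TCP at [0.133, 0.508, 0.231] pointing down, gripper open.
Joint ranges: [-2.65, 2.65], [-0.89, 1.7], [-1.18, 1.37], [-2.13, 2.11], [-1.35, 1.29], [-3.14, 3.14]. Speed limits (rad/s): [1.89, 1.89, 2.57, 2.79, 3.14, 3.14].

### API

Orientations are given as a 3x3 rotation matrix whose columns are the frame's x, y, z axes.
In Python, from rig import robot, optics, probe_bus gives the robot as it stands (robot), with the cameras (optics) and the readings (probe_bus).
- The arm moves only by the shell command python3 steer.py 'ROWS' [FORCE]. ROWS is a JSON list of rows, 1 to 5 of them, each of 7 numbers: the finger opening in m, then dx, dy, dz in shares of the most that a row can go, 1 being 50 mm, then a rotation vector rx, ry, rz in parts of the range, where 1.0 means 360 degrees; each row shifts and turns the commanded pose from where the row before left it, along the tool's axes as they then stand; what a row does not reach is not made up. A row lasts 1/10 s, in which the tool goes at most 0.05 m and 0.15 rad, less where a joint would pass 70% of its speed; a pose out of reach is approached as far as the arm can. The fingers move at their own pace and stop on an object; FORCE is the grip in N (left out, the last holds). Time passes only in rows, so rows that do not move let the fingers close. It prints the time, the measured TCP pose, the force, the opening and the grip force at its end. No shift or turn number may pass 1 either way. Input that does not fit is refused with a message, and nothing moves.
- probe_bus.sense(): the state, without advancing time (a new reading comes with each control period).
- optics.get_image(name): name is "scene" or "top" or "wrist"; returns a dict with "image" (400x640x3 uint8, red, green, blue), "camera_matrix" (3x3 intrinsics, pixels), "R" (3x3) and "t" (3): a world point X has camera coordinates R X + t; the wrist camera has in their place "tool_from_camera" (4x4, takes a point from camera to tool coordinates, whose origin is the TCP and whose axes are the flange's). Camera axes: x right, y down, z forward; pixel columns grow to the right and rows downward; lengths in m; the calibration is good to about 2 mm. A picture is of the moment at which its call begins: read the wrist's pose just before it. There is no depth.
- robot.finish_job(): hands the job in; it is judged then, once.
The state is a dict: "time": time; "q": joint angles; "dq": joint speeds; "tau": joint torques, N m; "tool_pos": TCP position; "eef_rot": TCP orientation; "contact_force": force on the tool from outside, world axes, zero at the start; "wrist_torque": the same for the moment, N m; "opening": finger opening in m; "grasp_force": force on a finger pad.
Only numpy, scipy, OpenCV 4.12 (cv2) and the standard library are available. Lean on these libraries where they do the work, as an engineer would, in place of code of your own. Each camera call takes 0.05 s, during which the arm holds its last target. There are 200 camera calls.

## Working session

There is one attempt and no reset: what is moved stays moved. The work goes in short steps, Python scripts to look and compute and a shell command to move; the robot and the scene stay as the last step left them, time stands still between calls to the robot, and variables do not carry over. Pictures are saved under pics/ and viewed, at most 12 in all, crops included, and the job is handed in when it is done.

```bash
ls; mkdir -p pics
python3 - <<'E'
from rig import robot, optics, probe_bus
import cv2,numpy as np
s=probe_bus.sense();print(s['time'],s['tool_pos'],s['eef_rot'],s['opening'],robot.grasp_offset)
for n in('scene','top','wrist'):
    d=optics.get_image(n);cv2.imwrite(f'pics/{n}0.png',d['image'][:,:,::-1])
    print(n,{k:np.round(v,4).tolist() for k,v in d.items() if k!='image'})
E
```

```text
pics
rig.py
steer.py
0.0 [0.13272082 0.50766856 0.23081255] [[-9.67455272e-01  2.53041706e-01 -4.36790411e-04]
 [ 2.53042025e-01  9.67454779e-01 -9.91836327e-04]
 [ 1.71599015e-04 -1.07008361e-03 -9.99999413e-01]] 0.08559900491617269 0.0187
scene {'camera_matrix': [[453.3953, 0.0, 318.1703], [0.0, 453.3953, 201.6046], [0.0, 0.0, 1.0]], 'R': [[-0.824, 0.5666, -0.0015], [0.4551, 0.6603, -0.5975], [-0.3375, -0.493, -0.8019]], 't': [0.5495, -0.2323, 1.8013]}
top {'camera_matrix': [[376.4368, 0.0, 319.6744], [0.0, 376.4368, 201.394], [0.0, 0.0, 1.0]], 'R': [[-0.0054, -0.9997, 0.0241], [-0.9889, 0.0018, -0.1487], [0.1486, -0.0246, -0.9886]], 't': [-0.0266, 0.644, 1.1221]}
wrist {'camera_matrix': [[345.4749, 0.0, 312.5306], [0.0, 345.4749, 200.6958], [0.0, 0.0, 1.0]], 'tool_from_camera': [[-0.0006, -0.9604, -0.2787, 0.0697], [1.0, -0.0007, 0.0002, -0.0007], [-0.0004, -0.2787, 0.9604, -0.1432], [0.0, 0.0, 0.0, 1.0]]}
```

View pics/top0.png

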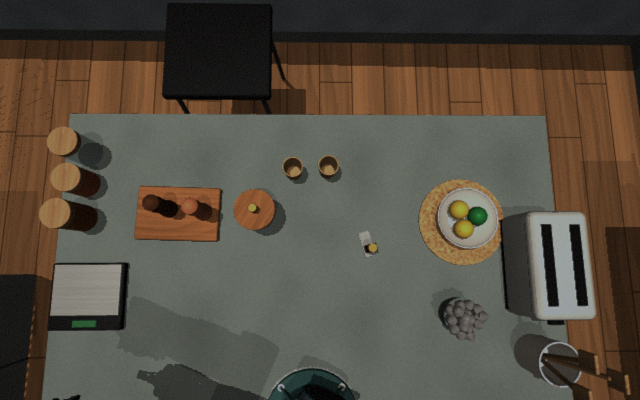

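View pics/scene0.png

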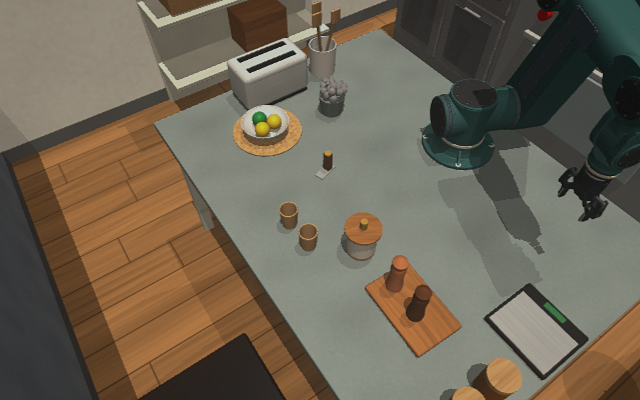

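The top view shows the lid at about (254,210) with its knob at (252,209). The lifter's brass disc is at (373,248), and its foot points up-left to about (365,233). In the scene view the knob is at (364,223), and the lifter's disc is at (328,153) with its foot tip at about (321,177).

```bash
cat > h.py <<'E'
import cv2,numpy as np
from rig import robot, optics, probe_bus
def shot(n,save=None):
    s=probe_bus.sense();d=optics.get_image(n);im=d['image']
    if n=='wrist':
        T=np.array(d['tool_from_camera']);Rt=np.array(s['eef_rot'])
        Rwc=Rt@T[:3,:3];C=Rt@T[:3,3]+s['tool_pos']
    else:
        Rwc=np.array(d['R']).T;C=-Rwc@d['t']
    if save: cv2.imwrite('pics/'+save,im[:,:,::-1])
    return dict(im=im,hsv=cv2.cvtColor(im,cv2.COLOR_RGB2HSV),K=np.array(d['camera_matrix']),Rwc=Rwc,C=C)
def ray(v,px):
    r=v['Rwc']@np.linalg.solve(v['K'],[px[0],px[1],1.]);return r/np.linalg.norm(r)
def plane(v,px,z):
    r=ray(v,px);return v['C']+r*(z-v['C'][2])/r[2]
def tri(v1,p1,v2,p2):
    a,b=ray(v1,p1),ray(v2,p2)
    k=np.linalg.lstsq(np.c_[a,-b],v2['C']-v1['C'],rcond=None)[0]
    X,Y=v1['C']+a*k[0],v2['C']+b*k[1];return (X+Y)/2,np.linalg.norm(X-Y)
def proj(v,X):
    p=v['K']@(v['Rwc'].T@(np.asarray(X)-v['C']));return p[:2]/p[2]
def blob(v,lo,hi,box):
    x0,y0,x1,y1=box;m=np.zeros(v['hsv'].shape[:2],np.uint8)
    m[y0:y1,x0:x1]=cv2.inRange(v['hsv'],np.array(lo),np.array(hi))[y0:y1,x0:x1]
    n,l,st,c=cv2.connectedComponentsWithStats(m)
    if n<2:return None
    i=1+np.argmax(st[1:,4]);return c[i],st[i].tolist(),(l==i).astype(np.uint8)
E
python3 - <<'E'
from h import *
t=shot('top');s=shot('scene')
for v,p in((t,(252,209)),(t,(240,215)),(t,(373,248)),(t,(365,236)),(t,(369,243)),(t,(390,240)),(s,(364,223)),(s,(355,232)),(s,(328,153)),(s,(322,174)),(s,(300,180))):
    print(p,v['hsv'][p[1],p[0]])
f=lambda v,b,x0,n:cv2.resize(v['im'][b:b+n,x0:x0+n],(400,400),interpolation=cv2.INTER_NEAREST)
im=np.hstack([np.vstack([f(t,225,350,40)[:300]]) , f(s,145,308,40)[:300]])
cv2.imwrite('pics/z.png',np.vstack([im,np.hstack([f(t,185,228,56)[:300],f(s,205,335,60)[:300]])])[:,:,::-1])
E
```

```text
(252, 209) [ 27 141 155]
(240, 215) [ 13 167 142]
(373, 248) [ 23 152 154]
(365, 236) [ 21  23 146]
(369, 243) [ 23  20 112]
(390, 240) [ 43  21 108]
(364, 223) [ 18 172 193]
(355, 232) [ 13 163 163]
(328, 153) [ 19 173 193]
(322, 174) [ 20  28 166]
(300, 180) [ 39  19 136]
```

View pics/z.png

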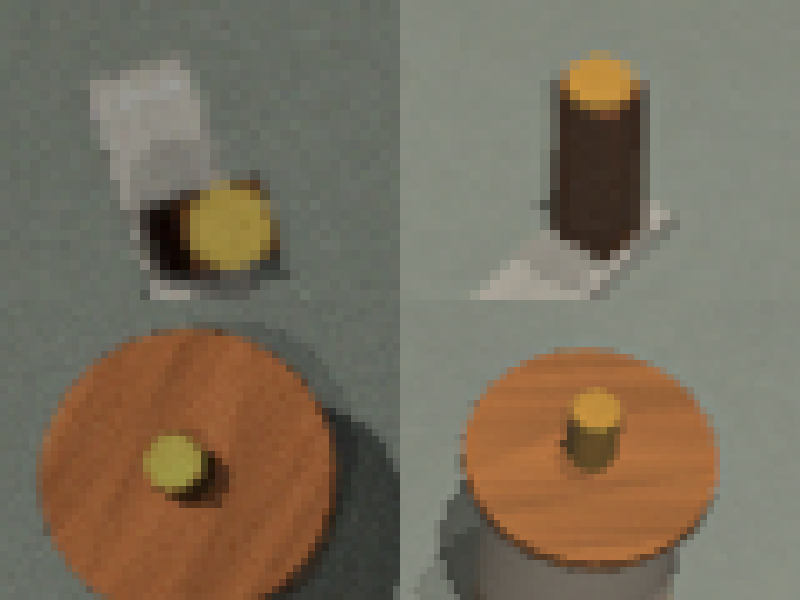

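The crops show the brass discs cleanly: lifter (373,247) in top and (328,153) in scene; knob (252.5,208) and (364,219). The steel foot in top runs from (369,245) to its end edge at (359.5,233)–(368,231).

Run:
```python
from h import *
t=shot('top');s=shot('scene')
a=blob(t,(18,90,120),(34,255,255),(362,238,384,258));b=blob(s,(15,120,150),(30,255,255),(318,145,338,160))
print('disc',a[0],b[0],a[1],b[1],tri(t,a[0],s,b[0]))
a=blob(t,(20,90,120),(34,255,255),(240,198,264,220));b=blob(s,(15,120,170),(30,255,255),(350,205,378,226))
print('knob',a[0],b[0],a[1],b[1],tri(t,a[0],s,b[0]))
a=blob(t,(5,120,100),(18,255,255),(225,180,285,240))
m=a[2];c=max(cv2.findContours(m,0,2)[0],key=cv2.contourArea);e=cv2.fitEllipse(c);print(e,plane(t,e[0],.122))
b=blob(s,(8,120,130),(18,255,255),(335,205,395,262));c=max(cv2.findContours(b[2],0,2)[0],key=cv2.contourArea);e2=cv2.fitEllipse(c);print(e2,plane(s,e2[0],.124),tri(t,e[0],s,e2[0]))
for p in((359.4,233.7),(368.2,231.0),(371,242),(363,247)):print('foot',plane(t,p,.004))
# bystanders approx
for n,p,z in(('tumA',(292,166),.085),('tumB',(328,166),.085),('millc',(190,205),.165),('bowl',(468,218),.055)):print(n,plane(t,p,z))
```

```text
disc [372.55357143 247.10714286] [327.4  152.76] [369, 243, 8, 9, 56] [325, 151, 6, 5, 25] (array([ 0.50052609, -0.18332634,  0.08796683]), np.float64(0.0010866143946190348))
knob [251.70833333 207.22916667] [363.90909091 220.84848485] [248, 204, 8, 8, 48] [361, 218, 7, 6, 33] (array([0.61064692, 0.16426146, 0.15952563]), np.float64(0.0013029231485877958))
((253.58377075195312, 209.0078125), (39.23432922363281, 40.63448715209961), 53.029415130615234) [0.61097888 0.16417822 0.122     ]
((363.21343994140625, 227.97250366210938), (30.766395568847656, 37.307456970214844), 99.35891723632812) [0.61126369 0.16716715 0.124     ] (array([0.61045419, 0.16500825, 0.12081869]), np.float64(0.001880275770340228))
foot [ 0.54598455 -0.15644122  0.004     ]
foot [ 0.55450345 -0.18487557  0.004     ]
foot [ 0.51942488 -0.19296805  0.004     ]
foot [ 0.50371652 -0.16702839  0.004     ]
tumA [0.74773956 0.05583262 0.085     ]
tumB [ 0.74779955 -0.05403104  0.085     ]
millc [0.61697909 0.33327749 0.165     ]
bowl [ 0.59005325 -0.48859111  0.055     ]
```

The rows are not in the units I measure in: shifts go in shares of 50 mm and turns go in shares of 360 degrees. I convert before sending: 0.15 rad / 6.2832 = 0.0239.

```bash
python3 steer.py '[[0.085, 0, 0, 0, 0, 0, 0.0239], [0.085, 0, 0, 0, 0, 0, 0.0239], [0.085, 0, 0, 0, 0, 0, 0.0239], [0.085, 0, 0, 0, 0, 0, 0.0239], [0.085, 0, 0, 0, 0, 0, 0.0239]]'
python3 steer.py '[[0.085, 0, 0, 0, 0, 0, 0.0239], [0.085, 0, 0, 0, 0, 0, 0.0239], [0.085, -0.4, 0.1, 0, 0, 0, 0.0027], [0.085, -0.84, 0.2, 0, 0, 0, 0], [0.085, -0.84, 0.2, 0, 0, 0, 0]]'
python3 steer.py '[[0.085, -0.84, 0.2, 0, 0, 0, 0], [0.085, -0.84, 0.2, 0, 0, 0, 0], [0.085, -0.84, 0.2, 0, 0, 0, 0], [0.085, -0.84, 0.2, 0, 0, 0, 0], [0.085, -0.84, 0.2, 0, 0, 0, 0]]'
python3 steer.py '[[0.085, -0.84, 0.2, 0, 0, 0, 0], [0.085, -0.84, 0.2, 0, 0, 0, 0], [0.085, -0.84, 0.2, 0, 0, 0, 0], [0.085, -0.84, 0.2, 0, 0, 0, 0], [0.085, -0.84, 0.2, 0, 0, 0, 0]]'
python3 steer.py '[[0.085, -0.84, 0.2, 0, 0, 0, 0], [0.085, -0.84, 0.2, 0, 0, 0, 0], [0.085, -0.84, 0.2, 0, 0, 0, 0], [0.085, -0.4, 0.2, 0, 0, 0, 0], [0.085, 0, 0, 0, 0, 0, 0]]'
```

```text
time: 0.85
tool_pos: [0.1328, 0.5079, 0.2313]
eef_rot: [[-0.53, 0.848, 0.0], [0.848, 0.53, -0.0], [-0.0, -0.0, -1.0]]
contact_force: [-0.5, -0.4, 0.6]
opening: 0.085
grasp_force: 0.0
time: 1.35
tool_pos: [0.183, 0.4124, 0.231]
eef_rot: [[-0.247, 0.969, -0.0], [0.969, 0.247, -0.0], [-0.0, -0.0, -1.0]]
contact_force: [1.1, -1.0, 0.1]
opening: 0.0849
grasp_force: 0.0
time: 1.85
tool_pos: [0.2833, 0.2206, 0.2314]
eef_rot: [[-0.246, 0.969, 0.001], [0.969, 0.246, 0.0], [0.0, 0.001, -1.0]]
contact_force: [0.2, 1.2, -0.4]
opening: 0.085
grasp_force: 0.0
time: 2.35
tool_pos: [0.3834, 0.0289, 0.2314]
eef_rot: [[-0.245, 0.97, 0.001], [0.97, 0.245, -0.0], [-0.0, 0.001, -1.0]]
contact_force: [0.7, 1.2, -1.3]
opening: 0.085
grasp_force: 0.0
time: 2.85
tool_pos: [0.4588, -0.1032, 0.2307]
eef_rot: [[-0.243, 0.97, -0.0], [0.97, 0.243, -0.0], [-0.0, -0.0, -1.0]]
contact_force: [0.1, -0.7, 0.0]
opening: 0.085
grasp_force: 0.0
```

```bash
python3 -c "
from h import *
v=shot('wrist','w1.png');p=proj(v,[.5005,-.1833,.088]);print(p,proj(v,[.5502,-.1707,.004]),v['C'])
p=p.astype(int);q=proj(v,[.5502,-.1707,.004]).astype(int);print(v['hsv'][p[1],p[0]],v['hsv'][q[1],q[0]-5])"
```

```text
[334.65375753 278.50011348] [374.48865926 242.40019029] [ 0.44229666 -0.03567818  0.37389186]
[ 20 143 207] [ 19  23 189]
```

View pics/w1.png

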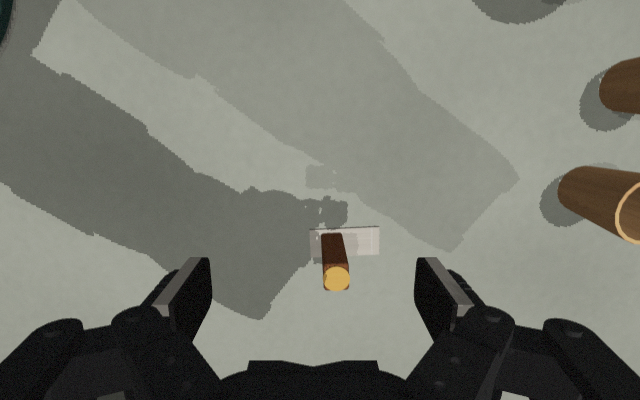

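The wrist view shows the lifter's brass disc at (336,278). Its foot spans columns 310–379 and rows 227–255, nearly parallel to the closing axis.

```bash
cat > lif.py <<'E'
from h import *
def meas(v,guess=(.5005,-.1833,.088),tip=(.5502,-.1707,.004)):
    p=proj(v,guess).astype(int);a=blob(v,(12,100,120),(30,255,255),(max(p[0]-30,0),max(p[1]-30,0),p[0]+30,min(p[1]+30,400)))
    q=proj(v,tip).astype(int);b=blob(v,(8,8,165),(26,45,255),(q[0]-90,max(q[1]-45,0),q[0]+40,q[1]+45))
    return a,b
if __name__=='__main__':
    v=shot('wrist');a,b=meas(v)
    np.save('/tmp/d1.npy',np.r_[v['C'],ray(v,a[0])])
    print('disc',a[0],a[1],plane(v,a[0],.088))
    r=cv2.minAreaRect(max(cv2.findContours(b[2],0,2)[0],key=cv2.contourArea));print(r,b[1])
    P=[plane(v,c,.004) for c in cv2.boxPoints(r)]
    for x in P:print(x)
E
python3 lif.py; python3 steer.py '[[0.085, -0.86, 0.2, 0, 0, 0, 0], [0.085, -0.86, 0.22, 0, 0, 0, 0], [0.085, 0, 0, 0.2, 0, 0, 0], [0.085, 0, 0, 0, 0, 0, 0]]'
python3 - <<'E'
from h import *
from lif import meas
d=np.load('/tmp/d1.npy')
v=shot('wrist','w2.png');a,b=meas(v);r=ray(v,a[0])
k=np.linalg.lstsq(np.c_[d[3:],-r],v['C']-d[:3],rcond=None)[0];print(a[0],a[1],d[:3]+d[3:]*k[0],v['C']+r*k[1],plane(v,a[0],.088))
if b:
    r=cv2.minAreaRect(max(cv2.findContours(b[2],0,2)[0],key=cv2.contourArea));print(r,b[1])
    for c in cv2.boxPoints(r):print(plane(v,c,.004))
E
```

```text
disc [336.72808587 279.7549195 ] [324, 267, 27, 26, 559] [ 0.50173885 -0.18258368  0.088     ]
((347.5, 242.5), (27.0, 63.0), 90.0) [316, 229, 64, 28, 1036]
[ 0.47959388 -0.16952362  0.004     ]
[ 0.54938443 -0.15203922  0.004     ]
[ 0.55931215 -0.18423888  0.004     ]
[ 0.48786984 -0.20213176  0.004     ]
time: 3.35
tool_pos: [0.4983, -0.1784, 0.2202]
eef_rot: [[-0.245, 0.969, -0.002], [0.969, 0.245, 0.001], [0.002, -0.002, -1.0]]
contact_force: [0.4, 1.0, 0.8]
opening: 0.085
grasp_force: 0.0
[314.69167804 195.24556617] [300, 181, 30, 30, 733] [ 0.50193508 -0.18306503  0.08707112] [ 0.50177995 -0.18314872  0.08708172] [ 0.50171358 -0.18290944  0.088     ]
((328.551513671875, 173.90882873535156), (31.258031845092773, 76.32465362548828), 87.45519256591797) [290, 157, 77, 35, 1456]
[ 0.47301723 -0.17413438  0.004     ]
[ 0.5494177  -0.15117024  0.004     ]
[ 0.56046782 -0.1830064   0.004     ]
[ 0.48212996 -0.20665268  0.004     ]
```

Scaled: 0.045 m is 0.9, 0.04 m is 0.8, -0.04 rad / 6.2832 = -0.0064.

```bash
python3 steer.py '[[0.085, -0.1, 0.046, 0.8, 0, 0, -0.0064], [0.085, 0, 0, 0.9, 0, 0, 0], [0.085, 0, 0, 0.9, 0, 0, 0], [0.085, 0, 0, 0.7, 0, 0, 0], [0.085, 0, 0, 0.26, 0, 0, 0]]' 50
python3 steer.py '[[0.085, 0, 0, 0, 0, 0, 0], [0.02, 0, 0, 0, 0, 0, 0], [0.02, 0, 0, 0, 0, 0, 0], [0.02, 0, 0, 0, 0, 0, 0], [0.02, 0, 0, 0, 0, 0, 0]]' 50
python3 steer.py '[[0.02, 0, 0, 0, 0, 0, 0], [0.02, 0, 0, 0, 0, 0, 0], [0.02, 0, 0, 0, 0, 0, 0], [0.02, 0, 0, 0, 0, 0, 0], [0.02, 0, 0, 0, 0, 0, 0]]' 50
```

```text
time: 3.9
tool_pos: [0.5005, -0.181, 0.0411]
eef_rot: [[-0.286, 0.958, -0.003], [0.958, 0.286, 0.002], [0.003, -0.003, -1.0]]
contact_force: [0.1, 0.2, -0.5]
opening: 0.0847
grasp_force: 0.0
time: 4.4
tool_pos: [0.5028, -0.1835, 0.044]
eef_rot: [[-0.284, 0.959, 0.001], [0.959, 0.284, -0.001], [-0.001, 0.001, -1.0]]
contact_force: [-0.1, -0.2, -0.1]
opening: 0.0281
grasp_force: 0.0
time: 4.9
tool_pos: [0.5028, -0.1836, 0.044]
eef_rot: [[-0.284, 0.959, 0.001], [0.959, 0.284, -0.0], [-0.001, 0.001, -1.0]]
contact_force: [-1.7, 1.7, 8.3]
opening: 0.0236
grasp_force: 49.7
```

Scaled: -0.045 m is -0.9, -0.03 m is -0.6.

```bash
python3 steer.py '[[0.02, 0, 0, -0.6, 0, 0, 0], [0.02, 0, 0, -0.9, 0, 0, 0], [0.02, 0, 0, -0.9, 0, 0, 0], [0.02, 0.6, 0.14, -0.9, 0, 0, 0], [0.02, 0.72, 0.16, -0.7, 0, 0, 0]]'
python3 steer.py '[[0.02, 0.72, 0.16, 0, 0, 0, 0], [0.02, 0.72, 0.16, 0, 0, 0, 0], [0.02, 0.72, 0.16, 0, 0, 0, 0], [0.02, 0.3, 0.08, 0, 0, 0, 0], [0.02, 0, 0, 0, 0, 0, 0]]'
python3 - <<'E'
from h import *
v=shot('wrist','w3.png')
for X in([.611,.1645,.160],[.611,.1645,.124]):print(proj(v,X))
import pickle;pickle.dump(v,open('/tmp/v3','wb'))
E
```

```text
time: 5.4
tool_pos: [0.4983, -0.1192, 0.2413]
eef_rot: [[-0.282, 0.959, 0.002], [0.959, 0.282, -0.001], [-0.001, 0.001, -1.0]]
contact_force: [2.2, 0.7, -1.9]
opening: 0.0236
grasp_force: 49.5
time: 5.9
tool_pos: [0.4899, 0.0086, 0.2392]
eef_rot: [[-0.286, 0.958, 0.0], [0.958, 0.286, 0.0], [0.0, 0.0, -1.0]]
contact_force: [0.3, -0.4, -1.9]
opening: 0.0235
grasp_force: 49.7
[587.39640732  19.83505045]
[547.01136116  31.7146343 ]
```

View pics/w3.png

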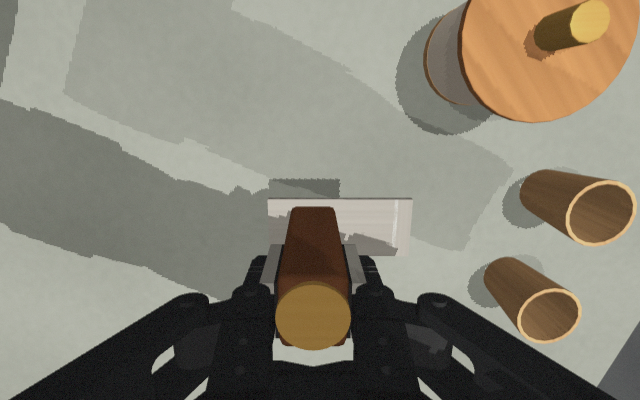

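The lifter sits level in the grip with its foot end at about column 411. The knob disc is at about (591,20), close to the prediction, and the lid's near edge is at (462,55).

Scaled: 0.03 m is 0.6, 0.005 m is 0.1.

```bash
python3 steer.py '[[0.02, 0.6, 0.1, 0, 0, 0, 0], [0.02, 0.6, 0.1, 0, 0, 0, 0], [0.02, 0, 0, 0, 0, 0, 0]]'
python3 - <<'E'
from h import *
import pickle
a=pickle.load(open('/tmp/v3','rb'));b=shot('wrist','w4.png')
print(probe_bus.sense()['tool_pos'],proj(b,[.611,.1645,.16]),proj(b,[.611,.1645,.124]))
pk=[]
for v in(a,b):
    q=proj(v,[.611,.1645,.16]).astype(int)
    k=blob(v,(20,90,165),(34,255,255),(q[0]-32,max(q[1]-32,0),min(q[0]+32,640),q[1]+32))
    (c,rad)=cv2.minEnclosingCircle(max(cv2.findContours(k[2],0,2)[0],key=cv2.contourArea));print(k[0],k[1],c,rad);pk.append(k[0])
    l=blob(v,(5,80,120),(19,255,255),(q[0]-160,0,640,q[1]+150));m=l[2]
    # fit circle to lid-top rim pixels cast on z=.124, excluding image border
    c=max(cv2.findContours(cv2.morphologyEx(m,2,np.ones((3,3))),0,1)[0],key=cv2.contourArea)[:,0]
    c=c[(c[:,0]<636)&(c[:,1]>4)];P=np.array([plane(v,x,.124)[:2] for x in c]);
    P=P[abs(np.hypot(*(P-[.611,.1645]).T)-.06)<.008]
    for _ in range(3):
        A=np.c_[2*P,np.ones(len(P))];s=np.linalg.lstsq(A,(P**2).sum(1),rcond=None)[0];r=np.sqrt(s[2]+s[0]**2+s[1]**2)
        P=P[abs(np.hypot(*(P-s[:2]).T)-r)<.002]
    print('circle',s[:2],r,len(P))
print(tri(a,pk[0],b,pk[1]))
E
```

```text
time: 6.25
tool_pos: [0.4824, 0.0685, 0.239]
eef_rot: [[-0.285, 0.958, -0.0], [0.958, 0.285, 0.0], [0.001, -0.0, -1.0]]
contact_force: [0.3, -0.1, -0.9]
opening: 0.0235
grasp_force: 49.6
[0.48277867 0.06729544 0.23898036] [550.8905219  123.98525289] [518.12578872 120.83148553]
[589.38174603  20.93095238] [570, 0, 40, 43, 1260] (589.75927734375, 21.36419677734375) 22.390409469604492
circle [0.61257541 0.1641986 ] 0.059249404971127566 274
[552.78338279 124.65380811] [535, 107, 37, 36, 1011] (552.8238525390625, 124.62216186523438) 19.48984718322754
circle [0.61247701 0.16430359] 0.05923401123374891 470
(array([0.61276135, 0.16454955, 0.15939996]), np.float64(3.470978953816926e-05))
```

Scaled: 0.045 m is 0.9, 0.028 m is 0.56.

```bash
python3 steer.py '[[0.02, 0.56, 0.12, 0, 0, 0, 0], [0.02, 0.56, 0.12, 0, 0, 0, 0], [0.02, 0, 0, 0.9, 0, 0, 0], [0.02, 0, 0, 0.9, 0, 0, 0], [0.02, 0, 0, 0, 0, 0, 0]]'
python3 - <<'E'
from h import *
s=probe_bus.sense();R=np.array(s['eef_rot']);print(s['tool_pos'],s['contact_force'])
u=R[:,1];c=np.array([.6125,.1643,0]);g=c-.1065*u;g[2]=.149;print(R.T@(g-s['tool_pos']))
v=shot('wrist','w5.png');e=shot('scene','s5.png');b=e['im'][180:280,270:430];cv2.imwrite('pics/s5z.png',np.hstack([cv2.resize(b,(400,250),interpolation=cv2.INTER_CUBIC),cv2.resize(v['im'],(400,250))])[:,:,::-1])
E
```

```text
time: 6.8
tool_pos: [0.4756, 0.1229, 0.1448]
eef_rot: [[-0.283, 0.959, -0.008], [0.959, 0.283, -0.001], [0.001, -0.008, -1.0]]
contact_force: [-0.9, 0.3, -1.0]
opening: 0.0231
grasp_force: 49.8
[0.47563805 0.12289241 0.14482872] [-0.88973696  0.32252878 -0.9685114 ]
[ 0.0009858   0.03645446 -0.00445978]
```

View pics/s5z.png

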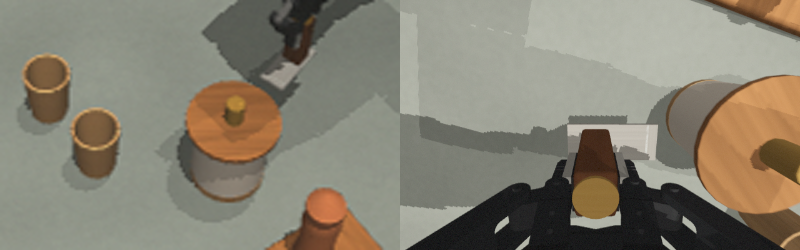

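The foot points at the canister and stands about 25 mm short of the lid's edge, below the disc. I'll let it settle, then slide it in.

Scaled: 0.008 m is 0.16.

```bash
python3 steer.py '[[0.02, 0, 0, 0, 0, 0, 0], [0.02, 0, 0, 0, 0, 0, 0], [0.02, 0, 0.16, 0, 0, 0, 0], [0.02, 0, 0.16, 0, 0, 0, 0], [0.02, 0, 0, 0, 0, 0, 0]]'
python3 steer.py '[[0.02, 0, 0, 0, 0, 0, 0]]'
python3 - <<'E'
from h import *
s=probe_bus.sense();R=np.array(s['eef_rot']);print(s['tool_pos'],s['contact_force'])
u=R[:,1];c=np.array([.6125,.1643,0]);g=c-.1065*u;g[2]=.149;print(R.T@(g-s['tool_pos']))
E
```

```text
time: 7.4
tool_pos: [0.4951, 0.1292, 0.1492]
eef_rot: [[-0.284, 0.959, 0.001], [0.959, 0.284, 0.0], [-0.0, 0.001, -1.0]]
contact_force: [-0.1, -1.0, -1.1]
opening: 0.0235
grasp_force: 49.9
time: 7.5
tool_pos: [0.4939, 0.129, 0.1489]
eef_rot: [[-0.284, 0.959, -0.0], [0.959, 0.284, -0.0], [0.0, -0.0, -1.0]]
contact_force: [-0.5, 0.6, -1.7]
opening: 0.0234
grasp_force: 49.9
[0.49390458 0.12898147 0.14888322] [-0.51009299  0.58088661 -1.70638113]
[ 0.00014941  0.01724265 -0.00012086]
```

Scaled: 0.006 m is 0.12, 0.005 m is 0.1.

```bash
python3 steer.py '[[0.02, 0, 0.12, 0, 0, 0, 0], [0.02, 0, 0.12, 0, 0, 0, 0], [0.02, 0, 0.1, 0, 0, 0, 0], [0.02, 0, 0, 0, 0, 0, 0], [0.02, 0, 0, 0, 0, 0, 0]]'
python3 steer.py '[[0.02, 0, 0, -0.04, 0, 0, 0], [0.02, 0, 0, -0.04, 0, 0, 0], [0.02, 0, 0, 0, 0, 0, 0]]'
python3 steer.py '[[0.02, 0, 0, -0.04, 0, 0, 0], [0.02, 0, 0, -0.02, 0, 0, 0], [0.02, 0, 0, 0, 0, 0, 0]]'
```

```text
time: 8.0
tool_pos: [0.51, 0.1337, 0.1488]
eef_rot: [[-0.284, 0.959, -0.0], [0.959, 0.284, -0.0], [0.0, -0.0, -1.0]]
contact_force: [-0.4, -0.6, -1.4]
opening: 0.0233
grasp_force: 49.9
time: 8.3
tool_pos: [0.5101, 0.1337, 0.1534]
eef_rot: [[-0.284, 0.959, 0.001], [0.959, 0.284, 0.0], [-0.0, 0.001, -1.0]]
contact_force: [-0.8, 0.1, -2.1]
opening: 0.0236
grasp_force: 49.9
time: 8.6
tool_pos: [0.51, 0.1337, 0.1561]
eef_rot: [[-0.284, 0.959, 0.0], [0.959, 0.284, -0.0], [-0.0, 0.0, -1.0]]
contact_force: [0.6, -0.2, -2.3]
opening: 0.0238
grasp_force: 49.8
```

Scaled: -0.0015 m is -0.03.

```bash
python3 steer.py '[[0.02, 0, 0, -0.03, 0, 0, 0], [0.02, 0, 0, -0.03, 0, 0, 0], [0.02, 0, 0, 0, 0, 0, 0]]'
python3 steer.py '[[0.02, 0, 0, -0.03, 0, 0, 0], [0.02, 0, 0, -0.03, 0, 0, 0], [0.02, 0, 0, 0, 0, 0, 0]]'
```

```text
time: 8.9
tool_pos: [0.5101, 0.1337, 0.159]
eef_rot: [[-0.284, 0.959, 0.0], [0.959, 0.284, 0.0], [0.0, 0.0, -1.0]]
contact_force: [1.5, 1.0, -3.0]
opening: 0.0231
grasp_force: 50.3
time: 9.2
tool_pos: [0.5101, 0.1337, 0.1624]
eef_rot: [[-0.284, 0.959, 0.0], [0.959, 0.284, -0.0], [-0.0, 0.0, -1.0]]
contact_force: [0.4, -0.6, -1.6]
opening: 0.0233
grasp_force: 50.6
```

Run:
```python
from h import *
v=shot('wrist','w6.png');e=shot('scene','s6.png');b=e['im'][190:270,320:420];cv2.imwrite('pics/s6z.png',np.hstack([cv2.resize(b,(400,320),interpolation=cv2.INTER_CUBIC),cv2.resize(v['im'][80:400,240:640],(400,320))])[:,:,::-1])
```

```text
(no output)
```

View pics/s6z.png

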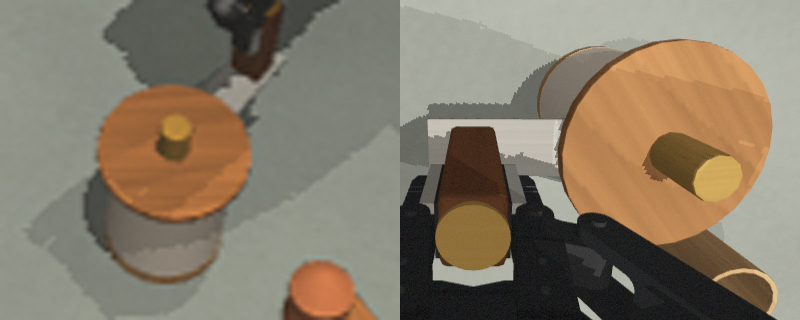

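The foot's end is hidden under the lid's near edge, at about (560,150) in the right crop. I'll raise a little more and measure the knob.

Scaled: -0.0015 m is -0.03.

```bash
python3 steer.py '[[0.02, 0, 0, -0.03, 0, 0, 0], [0.02, 0, 0, -0.03, 0, 0, 0], [0.02, 0, 0, -0.03, 0, 0, 0], [0.02, 0, 0, 0, 0, 0, 0], [0.02, 0, 0, 0, 0, 0, 0]]'
cat > knob.py <<'E'
from h import *
def pk(v,g,lo,w):
    q=proj(v,g).astype(int);k=blob(v,lo,(34,255,255),(max(q[0]-w,0),max(q[1]-w,0),min(q[0]+w,640),min(q[1]+w,400)));return k[0],k[1]
def go(g):
    t=shot('top');s=shot('scene');w=shot('wrist');r=probe_bus.sense();print(r['tool_pos'],r['contact_force'])
    ps=[pk(t,g,(20,90,120),10),pk(s,g,(15,120,170),9),pk(w,g,(20,90,165),45)]
    print(ps);print('top-scene',tri(t,ps[0][0],s,ps[1][0]));print('wrist-top',tri(w,ps[2][0],t,ps[0][0]));print('wrist-scene',tri(w,ps[2][0],s,ps[1][0]))
if __name__=='__main__': go([.6135,.1645,.163])
E
python3 knob.py
```

```text
time: 9.8
tool_pos: [0.51, 0.1337, 0.1665]
eef_rot: [[-0.284, 0.959, -0.0], [0.959, 0.284, -0.0], [-0.0, -0.0, -1.0]]
contact_force: [0.4, -1.1, -2.5]
opening: 0.0234
grasp_force: 50.4
[0.50997155 0.13365708 0.16639756] [ 0.05444057 -0.41796616 -1.79408973]Traceback (most recent call last):
  File "knob.py", line 8, in <module>
    if __name__=='__main__': go([.6135,.1645,.163])
                             ~~^^^^^^^^^^^^^^^^^^^^
  File "knob.py", line 6, in go
    ps=[pk(t,g,(20,90,120),10),pk(s,g,(15,120,170),9),pk(w,g,(20,90,165),45)]
        ~~^^^^^^^^^^^^^^^^^^^^
  File "knob.py", line 3, in pk
    q=proj(v,g).astype(int);k=blob(v,lo,(34,255,255),(max(q[0]-w,0),max(q[1]-w,0),min(q[0]+w,640),min(q[1]+w,400)));return k[0],k[1]
                                                                                                                           ~^^^
TypeError: 'NoneType' object is not subscriptable
```

```bash
cat > knob.py <<'E'
from h import *
def pk(v,g,lo,w):
    q=proj(v,g).astype(int);k=blob(v,lo,(34,255,255),(max(q[0]-w,0),max(q[1]-w,0),min(q[0]+w,640),min(q[1]+w,400)));return k[0],k[1]
def go(g):
    s=shot('scene');w=shot('wrist');r=probe_bus.sense();print(r['tool_pos'],r['contact_force'])
    ps=[pk(s,g,(15,120,165),9),pk(w,g,(20,90,165),45)]
    print(ps);print('wrist-scene',tri(w,ps[1][0],s,ps[0][0]))
    c=max(cv2.findContours(blob(w,(5,80,110),(19,255,255),(330,0,640,330))[2],0,1)[0],key=cv2.contourArea);print('lid box',cv2.boundingRect(c),cv2.fitEllipse(c))
if __name__=='__main__': go([.6135,.1645,.163])
E
python3 knob.py
```

```text
[0.50998629 0.13366737 0.16641237] [ 0.51457844 -0.66962847 -2.74236109]
[(array([363.62857143, 221.42857143]), [361, 219, 7, 6, 35]), (array([558.82517939, 254.06262231]), [536, 231, 47, 46, 1533])]
wrist-scene (array([0.61567791, 0.16880544, 0.1667222 ]), np.float64(0.0011844553629020396))
lid box (404, 119, 202, 211) ((506.68609619140625, 222.09173583984375), (193.50088500976562, 212.20765686035156), 35.70318603515625)
```

The knob's top rose about 7 mm and shifted 4 mm away, so the lid has sprung and its edge is about 12 mm up. I'll lower the foot, withdraw it and check.

Scaled: 0.004 m is 0.08, 0.003 m is 0.06.

```bash
python3 steer.py '[[0.02, 0, 0, 0.06, 0, 0, 0], [0.02, 0, 0, 0.06, 0, 0, 0], [0.02, 0, 0, 0.08, 0, 0, 0], [0.02, 0, 0, 0.08, 0, 0, 0], [0.02, 0, 0, 0, 0, 0, 0]]'
python3 steer.py '[[0.02, 0, 0, 0, 0, 0, 0], [0.02, 0, -0.16, 0, 0, 0, 0], [0.02, 0, -0.3, 0, 0, 0, 0], [0.02, 0, -0.4, 0, 0, 0, 0], [0.02, 0, 0, 0, 0, 0, 0]]'
python3 steer.py '[[0.02, 0, 0, 0, 0, 0, 0], [0.02, 0, 0, 0, 0, 0, 0]]'
python3 knob.py
```

```text
time: 10.55
tool_pos: [0.5097, 0.1337, 0.1518]
eef_rot: [[-0.284, 0.959, -0.001], [0.959, 0.284, -0.0], [0.0, -0.001, -1.0]]
contact_force: [0.7, -0.2, -1.5]
opening: 0.0234
grasp_force: 50.5
time: 11.05
tool_pos: [0.4664, 0.121, 0.1527]
eef_rot: [[-0.284, 0.959, -0.001], [0.959, 0.284, -0.0], [0.0, -0.001, -1.0]]
contact_force: [-0.1, -0.3, -1.7]
opening: 0.0236
grasp_force: 50.5
time: 11.25
tool_pos: [0.4692, 0.1215, 0.1526]
eef_rot: [[-0.284, 0.959, 0.001], [0.959, 0.284, 0.0], [-0.0, 0.001, -1.0]]
contact_force: [0.0, -0.3, -1.7]
opening: 0.0235
grasp_force: 50.5
[0.46920798 0.1215781  0.15244778] [ 0.57347118  0.64573793 -1.08428431]Traceback (most recent call last):
  File "knob.py", line 9, in <module>
    if __name__=='__main__': go([.6135,.1645,.163])
                             ~~^^^^^^^^^^^^^^^^^^^^
  File "knob.py", line 6, in go
    ps=[pk(s,g,(15,120,165),9),pk(w,g,(20,90,165),45)]
                               ~~^^^^^^^^^^^^^^^^^^^^
  File "knob.py", line 3, in pk
    q=proj(v,g).astype(int);k=blob(v,lo,(34,255,255),(max(q[0]-w,0),max(q[1]-w,0),min(q[0]+w,640),min(q[1]+w,400)));return k[0],k[1]
                                                                                                                           ~^^^
TypeError: 'NoneType' object is not subscriptable
```

Scaled: -0.045 m is -0.9, -0.03 m is -0.6.

```bash
python3 steer.py '[[0.02, -0.6, 0, 0, 0, 0, 0], [0.02, -0.9, 0, 0, 0, 0, 0], [0.02, -0.9, 0, 0.2, 0, 0, 0], [0.02, -0.9, 0, 0.6, 0, 0, 0], [0.02, -0.6, 0, 0.6, 0, 0, 0]]'
python3 steer.py '[[0.02, 0, 0, 0.4, 0, 0, 0], [0.02, 0, 0, 0.2, 0, 0, 0], [0.02, 0, 0, 0.08, 0, 0, 0], [0.02, 0, 0, 0, 0, 0, 0], [0.02, 0, 0, 0, 0, 0, 0]]'
```

```text
time: 11.85
tool_pos: [0.5247, -0.0649, 0.0843]
eef_rot: [[-0.283, 0.959, 0.002], [0.959, 0.283, -0.001], [-0.001, 0.002, -1.0]]
contact_force: [0.2, 0.9, -1.6]
opening: 0.0236
grasp_force: 50.6
time: 12.35
tool_pos: [0.5237, -0.0618, 0.0516]
eef_rot: [[-0.285, 0.959, 0.001], [0.959, 0.285, -0.0], [-0.001, 0.001, -1.0]]
contact_force: [0.0, 0.2, -0.3]
opening: 0.0235
grasp_force: 50.6
```

Scaled: 0.003 m is 0.06, 0.002 m is 0.04.

```bash
python3 steer.py '[[0.02, 0, 0, 0.06, 0, 0, 0], [0.02, 0, 0, 0.04, 0, 0, 0], [0.02, 0, 0, 0.02, 0, 0, 0], [0.02, 0, 0, 0, 0, 0, 0], [0.02, 0, 0, 0, 0, 0, 0]]'
python3 steer.py '[[0.02, 0, 0, 0.014, 0, 0, 0], [0.02, 0, 0, 0, 0, 0, 0]]'
python3 steer.py '[[0.02, 0, 0, 0.014, 0, 0, 0], [0.02, 0, 0, 0, 0, 0, 0]]'
```

```text
time: 12.85
tool_pos: [0.5232, -0.0622, 0.0448]
eef_rot: [[-0.284, 0.959, -0.0], [0.959, 0.284, -0.0], [-0.0, -0.0, -1.0]]
contact_force: [0.1, -0.3, -1.5]
opening: 0.0236
grasp_force: 50.6
time: 13.05
tool_pos: [0.5233, -0.0623, 0.0441]
eef_rot: [[-0.284, 0.959, 0.0], [0.959, 0.284, -0.0], [-0.0, 0.0, -1.0]]
contact_force: [0.7, -0.5, -1.3]
opening: 0.0236
grasp_force: 50.6
time: 13.25
tool_pos: [0.5232, -0.0623, 0.044]
eef_rot: [[-0.284, 0.959, 0.001], [0.959, 0.284, -0.0], [-0.0, 0.0, -1.0]]
contact_force: [-4.1, 0.8, 12.1]
opening: 0.0234
grasp_force: 52.3
```

Scaled: -0.0005 m is -0.01.

```bash
python3 steer.py '[[0.02, 0, 0, -0.01, 0, 0, 0], [0.085, 0, 0, 0, 0, 0, 0], [0.085, 0, 0, 0, 0, 0, 0], [0.085, 0, 0, 0, 0, 0, 0], [0.085, 0, 0, 0, 0, 0, 0]]' 40
python3 steer.py '[[0.085, 0, 0, -0.6, 0, 0, 0], [0.085, 0, 0, -0.9, 0, 0, 0], [0.085, 0, 0, -0.9, 0, 0, 0], [0.085, 0, 0, -0.9, 0, 0, 0], [0.085, 0, 0, -0.7, 0, 0, 0]]'
python3 steer.py '[[0.085, 0.6, 0.3, 0, 0, 0, 0], [0.085, 0.7, 0.3, 0, 0, 0, 0], [0.085, 0.7, 0.3, 0, 0, 0, 0], [0.085, 0.4, 0.3, 0, 0, 0, 0], [0.085, 0, 0, 0, 0, 0, 0]]'
python3 - <<'E'
from h import *
import pickle
v=shot('wrist','w7.png');pickle.dump(v,open('/tmp/v7','wb'));s=shot('scene','s7.png');t=shot('top');print(probe_bus.sense()['tool_pos'],proj(v,[.613,.165,.163]))
b=lambda v,x,y,w,h,W,H:cv2.resize(v['im'][y:y+h,x:x+w],(W,H),interpolation=cv2.INTER_CUBIC)
cv2.imwrite('pics/s7z.png',np.hstack([b(v,0,0,640,400,480,300),b(s,300,140,120,120,300,300)])[:,:,::-1])
E
```

```text
time: 13.75
tool_pos: [0.5232, -0.0622, 0.0438]
eef_rot: [[-0.284, 0.959, -0.0], [0.959, 0.284, -0.0], [0.0, -0.0, -1.0]]
contact_force: [0.1, 0.1, 0.4]
opening: 0.0799
grasp_force: 0.0
time: 14.25
tool_pos: [0.5233, -0.0622, 0.2466]
eef_rot: [[-0.284, 0.959, 0.002], [0.959, 0.284, -0.001], [-0.001, 0.002, -1.0]]
contact_force: [1.2, -0.3, -0.5]
opening: 0.085
grasp_force: 0.0
time: 14.75
tool_pos: [0.547, 0.0724, 0.2436]
eef_rot: [[-0.287, 0.958, -0.0], [0.958, 0.287, 0.0], [0.0, 0.0, -1.0]]
contact_force: [-1.0, 0.6, -0.8]
opening: 0.0848
grasp_force: 0.0
[0.54651784 0.0695695  0.24370858] [455.87640036 100.20307458]
```

View pics/s7z.png

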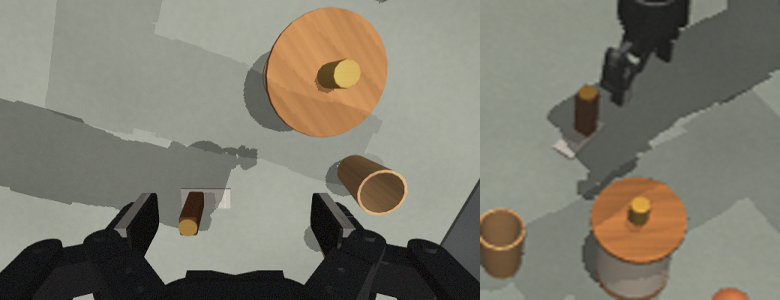

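The lifter stands upright on the counter and the lid is on the canister, with the knob at about (461,98) in full wrist pixels. Next I'll move over the knob and measure its place and lean.

Scaled: 0.03 m is 0.6, 0.025 m is 0.5.

```bash
python3 steer.py '[[0.085, 0.5, 0.6, 0, 0, 0, 0], [0.085, 0.5, 0.6, 0, 0, 0, 0], [0.085, 0.44, 0.6, 0, 0, 0, 0], [0.085, 0, 0, 0, 0, 0, 0], [0.085, 0, 0, 0, 0, 0, 0]]'
python3 - <<'E'
from h import *
import pickle
from scipy.optimize import least_squares
a=pickle.load(open('/tmp/v7','rb'));b=shot('wrist','w8.png');s=probe_bus.sense();print(s['tool_pos'])
ks=[]
for v in(a,b):
    q=proj(v,[.6145,.1665,.165]).astype(int);k=blob(v,(20,90,165),(34,255,255),(q[0]-40,max(q[1]-40,0),q[0]+40,q[1]+40));print(q,k[0],k[1]);ks.append(k[0])
X,e=tri(a,ks[0],b,ks[1]);print('knob top',X,e)
# lid tilt: cast the full disc outline of each view on a free plane; rim pts must lie 60 mm from axis
cs=[]
for v in(a,b):
    q=proj(v,[.6125,.1645,.128]).astype(int)
    m=blob(v,(5,80,110),(19,255,255),(max(q[0]-140,0),0,min(q[0]+140,640),min(q[1]+110,400)))[2]
    c=max(cv2.findContours(m,0,1)[0],key=cv2.contourArea);c=cv2.convexHull(c)[:,0];e=cv2.fitEllipse(c);print(len(c),e)
    cs.append(e)
print('disc centre',tri(a,cs[0][0],b,cs[1][0]))
R=np.array(s['eef_rot']);print('delta tool',R.T@(X-s['tool_pos']))
E
```

```text
time: 15.4
tool_pos: [0.6126, 0.1639, 0.2434]
eef_rot: [[-0.284, 0.959, -0.001], [0.959, 0.284, -0.0], [-0.0, -0.001, -1.0]]
contact_force: [-0.5, -1.1, 0.4]
opening: 0.0848
grasp_force: 0.0
[0.61229636 0.16341446 0.24369222]
[460  98] [462.18929633  97.68880079] [445, 79, 35, 38, 1009]
[315 205] [318.00140845 203.41126761] [302, 188, 33, 33, 710]
knob top [0.61595876 0.16765625 0.16294447] 0.0005156163757485867
60 ((435.555419921875, 95.80529022216797), (157.81280517578125, 175.73248291015625), 23.970300674438477)
47 ((311.64324951171875, 188.99017333984375), (150.494140625, 154.39321899414062), 66.81243133544922)
disc centre (array([0.6112388 , 0.16771654, 0.12793223]), np.float64(1.5095590834010787e-05))
delta tool [0.00304084 0.0047586  0.08074474]
```

View pics/w8.png

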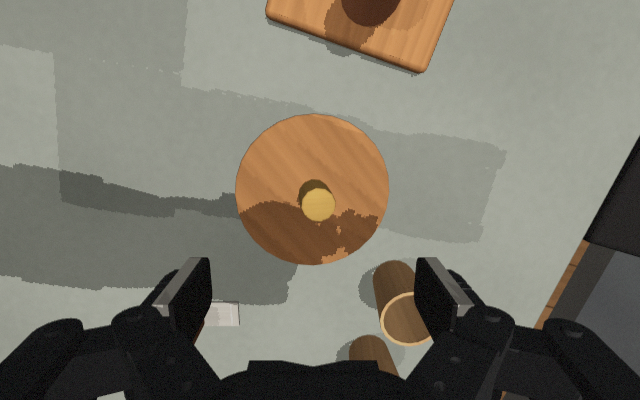

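The wrist view shows the knob's top at (318,203) between the open fingers, and the disc is clear of other things. Its top is at z 0.163, leaning along the closing axis, so I'll descend and grip.

The rows are not in the units I measure in: shifts go in shares of 50 mm and turns go in shares of 360 degrees. I convert before sending: 0.035 m is 0.7, 0.03 m is 0.6.

```bash
python3 steer.py '[[0.085, 0.05, 0.08, 0.6, 0, 0, 0], [0.085, 0, 0, 0.7, 0, 0, 0], [0.085, 0, 0, 0.6, 0, 0, 0], [0.085, 0, 0, 0.31, 0, 0, 0], [0.085, 0, 0, 0, 0, 0, 0]]' 40
python3 steer.py '[[0.085, 0, 0, 0, 0, 0, 0], [0.06, 0, 0, 0, 0, 0, 0], [0.045, 0, 0, 0, 0, 0, 0], [0.035, 0, 0, 0, 0, 0, 0], [0.03, 0, 0, 0, 0, 0, 0]]' 40
python3 steer.py '[[0.02, 0, 0, 0, 0, 0, 0], [0.02, 0, 0, 0, 0, 0, 0], [0.02, 0, 0, 0, 0, 0, 0], [0.02, 0, 0, 0, 0, 0, 0], [0.02, 0, 0, 0, 0, 0, 0]]' 40
```

```text
time: 15.95
tool_pos: [0.614, 0.1664, 0.1318]
eef_rot: [[-0.283, 0.959, -0.003], [0.959, 0.283, -0.001], [0.0, -0.003, -1.0]]
contact_force: [-0.4, 0.1, 0.0]
opening: 0.0851
grasp_force: 0.0
time: 16.45
tool_pos: [0.6157, 0.168, 0.1337]
eef_rot: [[-0.284, 0.959, 0.001], [0.959, 0.284, 0.0], [-0.0, 0.001, -1.0]]
contact_force: [-0.1, 0.0, -0.3]
opening: 0.0304
grasp_force: 0.0
time: 16.95
tool_pos: [0.6147, 0.1679, 0.1326]
eef_rot: [[-0.284, 0.959, -0.002], [0.959, 0.284, -0.0], [0.0, -0.002, -1.0]]
contact_force: [-5.2, -1.5, -6.0]
opening: 0.0235
grasp_force: 38.7
```

Scaled: -0.002 m is -0.04.

```bash
python3 steer.py '[[0.02, 0, 0, -0.04, 0, 0, 0], [0.02, 0, 0, -0.04, 0, 0, 0], [0.02, 0, 0, -0.04, 0, 0, 0], [0.02, 0, 0, 0, 0, 0, 0]]'
python3 steer.py '[[0.02, 0, 0, -0.06, 0, 0, 0], [0.02, 0, 0, -0.08, 0, 0, 0], [0.02, 0, 0, -0.1, 0, 0, 0], [0.02, 0, 0, -0.1, 0, 0, 0], [0.02, 0, 0, 0, 0, 0, 0]]'
```

```text
time: 17.35
tool_pos: [0.6152, 0.168, 0.1398]
eef_rot: [[-0.284, 0.959, -0.001], [0.959, 0.284, -0.0], [0.0, -0.0, -1.0]]
contact_force: [-6.9, -1.2, 2.1]
opening: 0.0233
grasp_force: 38.6
time: 17.85
tool_pos: [0.6162, 0.1681, 0.1574]
eef_rot: [[-0.284, 0.959, 0.002], [0.959, 0.284, 0.0], [-0.0, 0.002, -1.0]]
contact_force: [0.9, 0.9, -0.8]
opening: 0.0229
grasp_force: 38.8
```

Scaled: -0.022 m is -0.44, -0.015 m is -0.3.

```bash
python3 steer.py '[[0.02, 0, 0, -0.3, 0, 0, 0], [0.02, 0, 0, -0.44, 0, 0, 0], [0.02, 0, 0, -0.44, 0, 0, 0], [0.02, 0, 0, -0.28, 0, 0, 0], [0.02, 0, 0, -0.08, 0, 0, 0]]'
python3 steer.py '[[0.02, 0, 0, 0, 0, 0, 0], [0.02, 0, 0, 0, 0, 0, 0], [0.02, 0, 0, 0, 0, 0, 0], [0.02, 0, 0, 0, 0, 0, 0], [0.02, 0, 0, 0, 0, 0, 0]]'
python3 - <<'E'
from h import *
v=shot('wrist');s=shot('scene');r=probe_bus.sense();print(r['tool_pos'],r['contact_force'],r['wrist_torque'])
b=lambda v,x,y,w,h,W,H:cv2.resize(v['im'][y:y+h,x:x+w],(W,H),interpolation=cv2.INTER_CUBIC)
cv2.imwrite('pics/s9z.png',np.hstack([b(v,0,0,640,400,400,250),b(s,285,130,160,125,400,312)[:250]])[:,:,::-1])
m=blob(s,(5,110,100),(18,255,255),(330,150,410,225));e=cv2.fitEllipse(max(cv2.findContours(m[2],0,1)[0],key=cv2.contourArea));print(e)
E
```

```text
time: 18.35
tool_pos: [0.6162, 0.1681, 0.2348]
eef_rot: [[-0.284, 0.959, 0.002], [0.959, 0.284, 0.0], [-0.0, 0.002, -1.0]]
contact_force: [0.1, 0.6, -1.9]
opening: 0.0229
grasp_force: 39.1
time: 18.85
tool_pos: [0.6155, 0.168, 0.2329]
eef_rot: [[-0.284, 0.959, -0.001], [0.959, 0.284, -0.0], [0.0, -0.001, -1.0]]
contact_force: [0.2, -0.1, -2.4]
opening: 0.0228
grasp_force: 39.1
[0.61555043 0.16800282 0.23314481] [ 0.2574858  -0.19160695 -1.97832579] [0.00358107 0.00722414 0.00648371]
((369.6086120605469, 213.3456573486328), (23.4561710357666, 36.677345275878906), 70.01792907714844)
```

View pics/s9z.png

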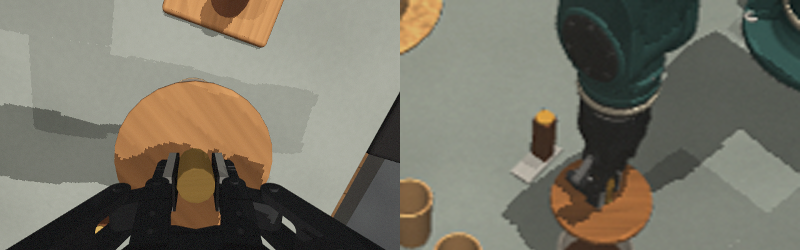

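The lid hangs between the fingers above the canister and the lifter stands apart. I'll check how level the lid is across the closing plane.

Run:
```python
from h import *
def fit(P):
    for _ in range(6):
        s=np.linalg.lstsq(np.c_[2*P,np.ones(len(P))],(P**2).sum(1),rcond=None)[0];r=np.sqrt(s[2]+s[0]**2+s[1]**2)
        d=abs(np.hypot(*(P-s[:2]).T)-r);P=P[d<max(.0012,np.percentile(d,90))]
    return s[:2],r,len(P),d.max(),P
v=shot('wrist');s=probe_bus.sense();R=np.array(s['eef_rot']);tp=np.array(s['tool_pos'])
m=blob(v,(5,80,60),(19,255,255),(160,100,460,285))[2]
c=max(cv2.findContours(m,0,1)[0],key=cv2.contourArea);h=cv2.convexHull(c)[:,0]
c=c[:,0];c=c[(c[:,1]<255)&(np.array([abs(cv2.pointPolygonTest(h.reshape(-1,1,2),(float(a),float(b)),True))<3 for a,b in c]))]
for dz in(-.012,-.008,-.004,0):
    z=tp[2]+dz;P=np.array([plane(v,x,z)[:2] for x in c]);o=fit(P);ctr=np.r_[o[0],z]
    k=blob(v,(18,80,60),(34,255,255),(270,230,350,330))
    print(dz,'c',(R.T@(ctr-tp))[:2],'r',o[1],o[2],o[3],'knob',k[0],k[1],(R.T@(plane(v,k[0],z+.036)-tp))[:2])
```

```text
-0.012 c [-0.00406001 -0.00107915] r 0.06118472193501833 359 0.0009568840389720043 knob [312.59689145 283.61143144] [282, 238, 62, 87, 3989] [0.00174957 0.00036553]
-0.008 c [-0.00213886 -0.00104393] r 0.0595970822624754 361 0.001177327057590813 knob [312.59689145 283.61143144] [282, 238, 62, 87, 3989] [0.00402399 0.00036092]
-0.004 c [-0.00021866 -0.00100866] r 0.05800981812026874 363 0.0011791846124518113 knob [312.59689145 283.61143144] [282, 238, 62, 87, 3989] [0.00629842 0.00035631]
0 c [ 0.00167636 -0.00097502] r 0.05643238980827555 363 0.0011471197094286914 knob [312.59689145 283.61143144] [282, 238, 62, 87, 3989] [0.00857284 0.00035169]
```

Run:
```python
from h import *
v=shot('wrist');s=probe_bus.sense();R=np.array(s['eef_rot']);tp=np.array(s['tool_pos']);z=tp[2]-.0075
print(v['hsv'][240:328:6,312].tolist())
g=v['im'][225:335,255:370];cv2.imwrite('pics/k.png',cv2.resize(g,None,fx=5,fy=5,interpolation=cv2.INTER_NEAREST)[:,:,::-1])
for row in(290,294,297,300):print(row,(R.T@(plane(v,(312.6,row),z+.036)-tp))[:2])
```

```text
[[19, 159, 90], [18, 158, 92], [17, 154, 91], [19, 165, 91], [19, 157, 91], [18, 150, 139], [19, 158, 132], [18, 158, 131], [18, 150, 133], [18, 156, 132], [18, 169, 130], [19, 157, 133], [19, 159, 133], [19, 154, 131], [16, 145, 125]]
290 [0.00162537 0.00038058]
294 [-6.05688408e-05  3.79670982e-04]
297 [-0.00133308  0.00037898]
300 [-0.00261256  0.00037829]
```

View pics/k.png

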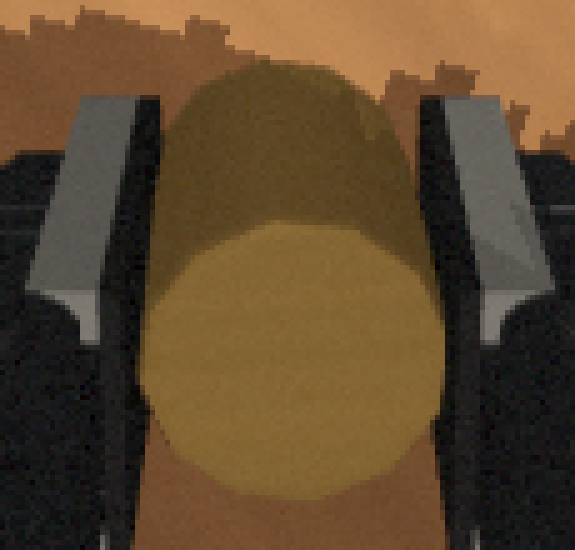

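The knob's top spans rows 269–325, centred at (312,297). That puts the lid within about 0.02 rad of level, and its underside is about 10 cm above the rim.

```bash
python3 -c "
from rig import robot, optics, probe_bus
s=probe_bus.sense();print(s['time'],s['tool_pos'],s['grasp_force'],abs(s['dq']).max() if hasattr(s['dq'],'max') else s['dq'])
print(robot.finish_job())"
```

```text
19.05 [0.61560855 0.16800519 0.23324981] 39.06374752521515 0.002238964090094704
the job is handed in; nothing more can be done
None
```

I prised the lid loose with the lifter, stood the lifter back on the counter, and handed the job in at about 19 s with the lid held by its knob, close to level and still, about 10 cm above the canister.

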